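# Dress three tasting boards with goat cheeses

## Task

Dress the three tasting boards, using the four goat cheeses that stand apart on the right near the front of the deck (two white drums, a grey blunt-topped brick and a grey log). Stand one drum upright in the middle of the board that has the honey jar behind it and set the brick upright and centred on top of that drum; stand the other drum upright in the middle of the board that has the jam jar behind it; lay the log in the middle of the board that has no jar behind it, along the board's long side. Leave both jars where they stand.

Things in the scene. Friction and masses are not known exactly. Their poses are not given: they have to be found in the camera images.
- board_honey: a plain pale wooden serving board lying fixed on the slate deck, 156 mm (its x, the long side, which runs roughly away from the robot) by 96 mm (its y), with a thin dark strip near each short end; origin at the centre of its underside, its flat top is 12 mm above the origin; z up. All three boards look alike and lie side by side to the left of the row of yellow-rinded wheels, the two with jars next to each other in either order; this is the one with the honey jar behind it.
- board_jam: a plain pale wooden serving board lying fixed on the slate deck, 156 mm (its x, the long side, which runs roughly away from the robot) by 96 mm (its y), with a thin dark strip near each short end; origin at the centre of its underside, its flat top is 12 mm above the origin; z up. All three boards look alike and lie side by side to the left of the row of yellow-rinded wheels, the two with jars next to each other in either order; this is the one with the jam jar behind it.
- board_bare: a plain pale wooden serving board lying fixed on the slate deck, 156 mm (its x, the long side, which runs roughly away from the robot) by 96 mm (its y), with a thin dark strip near each short end; origin at the centre of its underside, its flat top is 12 mm above the origin; z up. All three boards look alike and lie side by side to the left of the row of yellow-rinded wheels, the two with jars next to each other in either order; this is the one with no jar behind it.
- honey_jar: (not the pair of jars far back on the left) a glass jar of golden honey with a grey lid, 71 mm across and 110 mm tall, loose, standing on the deck just behind (farther from the robot than) its board, its centre 122 to 132 mm behind the board's centre and up to 10 mm to either side; origin at the centre of its underside. Not to be moved.
- jam_jar: a glass jar of red jam with a white lid that bears a small red spot, 76 mm across and 112 mm tall, loose, standing on the deck just behind its board, its centre 122 to 132 mm behind the board's centre and up to 10 mm to either side; origin at the centre of its underside. Not to be moved.
- drum_a: a tall white drum-shaped goat cheese (upright cylinder with slightly rounded edges, flat enough on top to carry the brick), about 63 mm across and 72 mm tall, about 0.2 kg; origin at the centre of its underside, z along its axis. It stands upright at the start on the deck to the robot's right of the row of yellow-rinded wheels, near the front. The two drums are alike and either may serve for either place.
- drum_b: a tall white drum-shaped goat cheese (upright cylinder with slightly rounded edges, flat enough on top to carry the brick), about 63 mm across and 72 mm tall, about 0.2 kg; origin at the centre of its underside, z along its axis. It stands upright at the start on the deck to the robot's right of the row of yellow-rinded wheels, near the front. The two drums are alike and either may serve for either place.
- brick: a grey ashed goat cheese, a blunt (flat-topped) pyramid with a 57 mm (x) by 63 mm (y) base, narrowing upward, 57 mm tall, about 0.16 kg; origin at the centre of its underside, z up, its sides along its x and y. It stands upright on its wide base among the two drums, in the same row from left to right (which of the three is where changes).
- log: a grey ashed goat cheese log lying on its side, 42 mm wide (x), 144 mm long (y) and 38 mm high, about 0.22 kg; origin at the centre of its underside, y along its length, z up. It lies on the deck behind the row of the two drums and the brick, its length roughly left-right. (A white sharp-pointed pyramid, 81 mm tall, stands fixed just right of it.)
There are look-alikes about, which are no part of the job. Leave any blue look-alike of the drum_a alone.

How it is judged:
By the outcome, as a careful person would: the job done as asked, in the order asked, and still so for the second after the job is handed in, with the robot touching nothing.
It also fails if it takes over 120 s, if anything falls off the work surface, if the arm or the gripper's body presses on something with over 40 N, if the wrist force passes 120 N, or if a joint passes its speed limit or range.

## Robot

A 6-joint arm with a two-finger parallel gripper is mounted at the origin on a cart in front of the work surface, level with it; the furniture and walls round the work are solid. World frame = base frame: x ahead of the robot, y to its left, z up, the work surface at z = 0. Lengths are in m, angles in degrees, forces in N, time in s.
With the tool pointing down it reaches from about 0.275 to 0.725 m from the base axis. Payload 15.9 kg.
Tool frame: the origin (TCP) lies at the very end of the fingers, on their centre line; the grasp point (between the pads) lies 19 mm behind it; z points along the fingers, x is the direction in which the jaws open and shut, and the axes are right-handed (so a half turn about z gives the same grasp; the last joint's range is limited). The gripper opens to 85 mm and grips with 20 to 120 N. Pads are 22 mm wide; open, the fingers measure 114 mm over their backs; the gripper's body (76 mm by 85 mm) begins 54 mm behind the grasp point. The pads swing forward as they close: fully open they stand 13 mm farther back than shut.
Start: joints at [72.25, 12.198, -1.971, 75.831, 0, 90], TCP at [0.152, 0.476, 0.231] pointing down, gripper open.
Joint ranges: [-170.91, 170.91], [-42.67, 98.43], [-65.05, 77.54], [-120.47, 116.71], [-90, 82.35], [-180, 180]. Speed limits (degrees/s): [108.29, 108.29, 136.94, 147.25, 180, 180].

## Interface

Orientations are given as a 3x3 rotation matrix whose columns are the frame's x, y, z axes.
In Python, from workcell import monitor, viewer, job, recognise, cut_out gives the robot as it stands.
- The arm moves only by the shell command python3 -m crank 'ROWS' [FORCE]. ROWS is JSON, a list of rows, each a list of 3 entries, a list of its own where there are three numbers: the opening, from -1 (shut) to 1 (fully open), then the shift along the tool's x, y, z in m, then the turn, a rotation vector about the tool's x, y, z in rad. In form: [[fingers, [x, y, z], [ax, ay, az]], ...]. A call has 1 to 10 rows; each row shifts and turns the commanded pose from where the row before left it, along the tool's axes as they then stand; what a row does not reach is not made up. A row lasts 1/8 s, in which the tool goes at most 62.5 mm and 10.7 degrees, less where a joint would pass 70% of its speed; a pose out of reach is approached as far as the arm can. A call with a gripper value outside its range is refused whole. The fingers move at their own pace and stop on an object; FORCE is the grip in N (left out, the last holds). Time passes only in rows, so rows that do not move let the fingers close. It gives the time, the measured TCP pose, the force and the opening at its end, in the units of the state.
- monitor.sense(): the state, without advancing time (a new reading comes with each control period).
- viewer.read_camera(name): name is "side" or "top"; returns the picture (400x640x3 uint8, red, green, blue); there is no depth.
- viewer.camera_params(name): a dict with "fx", "fy", "cx", "cy" (pixels), "k1" (the pictures are not rectified: a ray, as slopes to the right and down, at radius r is drawn at 1 + k1 r^2 times it, then the intrinsics apply), "R" (3x3) and "t" (3): a world point X has camera coordinates R X + t. Camera axes: x right, y down, z forward; pixel columns grow to the right and rows downward; lengths in m; the calibration is good to about 2 mm. A picture is of the moment at which its call begins. camera_params takes no time and is no camera call.
- job.close_job(): hands the job in, once; it reports no verdict.
Trained networks look in the newest picture that a camera, given by its name, has taken for a name from the list of things; names that differ only in an ending like _2 or _b are one class to them, and where a whole thing is asked for, a point or a joint stands for the part that bears it (a point fixed in the world has none). Each returns a list of dicts, best first, with "confidence" (0 to 1); they miss things now and then, are a little off and sometimes report something else, mostly with a low value. They report only what shows in the picture. A call takes as long as a camera call. They do not tell look-alikes from the thing itself.
- recognise(query, camera): "at" ([x, y, z] in m, in world coordinates, good to about 4 mm: the middle of the surface that is visible of it).
- cut_out(query, camera): "region" (400x640 bool, what is visible of it).
The state is a dict: "clock": time; "qpos": joint angles; "qvel": joint speeds; "tau": joint torques, N m; "ee_pos": TCP position; "orientation": TCP orientation; "wrist_force": force on the tool from outside, world axes, zero at the start; "moment": the same for the moment, N m; "opening": finger opening in m.
Only numpy, scipy, OpenCV 4.12 (cv2) and the standard library are available. Lean on these libraries where they do the work, as an engineer would, in place of code of your own. Each camera call takes 0.05 s, during which the arm holds its last target.

## Working session

There is one attempt and no reset: what is moved stays moved. The work goes in short steps, Python scripts to look and compute and a shell command to move; the robot and the scene stay as the last step left them, time stands still between calls to the robot, and variables do not carry over. Pictures are saved under pics/ and viewed, and the job is handed in when it is done.

```bash
ls; mkdir -p pics; python3 - <<'E'
from workcell import monitor, viewer
import cv2
print(monitor.sense())
for n in ("side","top"):
    im=viewer.read_camera(n); cv2.imwrite(f"pics/{n}0.png",im[:,:,::-1]); print({k:(v if not hasattr(v,'tolist') else v.tolist()) for k,v in viewer.camera_params(n).items()})
E
```

```text
pics
{'clock': 0.0, 'qpos': array([ 7.22487032e+01,  1.22235168e+01, -2.00836270e+00,  7.58302006e+01,
       -1.36005367e-03,  8.99993131e+01]), 'qvel': array([-0.07647167,  0.00418943, -0.10101897,  0.06865222,  0.01260875,
       -0.08747917]), 'tau': array([ 2.63132104e-03, -6.86178374e+01,  4.87100315e+01,  1.78542937e-02,
        9.76222964e-05, -4.10836975e-06]), 'ee_pos': array([0.15234882, 0.47587591, 0.23082652]), 'orientation': array([[ 3.04874257e-01,  9.52392562e-01, -3.07737376e-04],
       [ 9.52391996e-01, -3.04874411e-01, -1.03915308e-03],
       [-1.08350292e-03,  2.37244101e-05, -9.99999413e-01]]), 'wrist_force': array([-0.84529997,  0.14744642, -0.10507426]), 'moment': array([-0.0219811 , -0.050275  ,  0.02515212]), 'opening': 0.08542522513989377}
{'fx': 401.6776259564859, 'fy': 401.6776259564859, 'cx': 327.3771257458125, 'cy': 193.8965713221733, 'k1': 0.03485149306616144, 'R': [[0.9997735438019941, -0.02109874047572391, -0.0027756555874633034], [-0.01270147547546946, -0.48697472456494945, -0.8733237029622163], [0.017074356044905894, 0.8731611883181878, -0.48713243125501515]], 't': [-0.6332317132786255, 0.03805506157294726, 1.5010842390122539]}
{'fx': 370.0317367212298, 'fy': 370.0317367212298, 'cx': 320.7272361611078, 'cy': 200.89500354063458, 'k1': -0.07435324236352203, 'R': [[0.01372263080304552, -0.9998336895772304, -0.012011768821704736], [-0.9956657497012638, -0.01255833276247636, -0.09215206535964254], [0.09198589172076456, 0.013224275579769419, -0.9956724934734947]], 't': [-0.01322924146813899, 0.6048981942193021, 1.1857173132589127]}
```

View pics/side0.png

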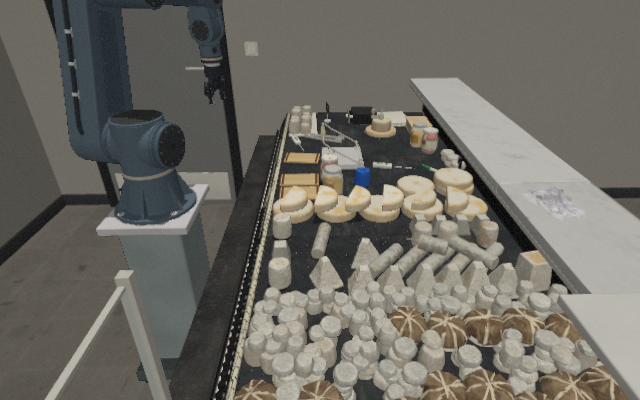

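View pics/top0.png

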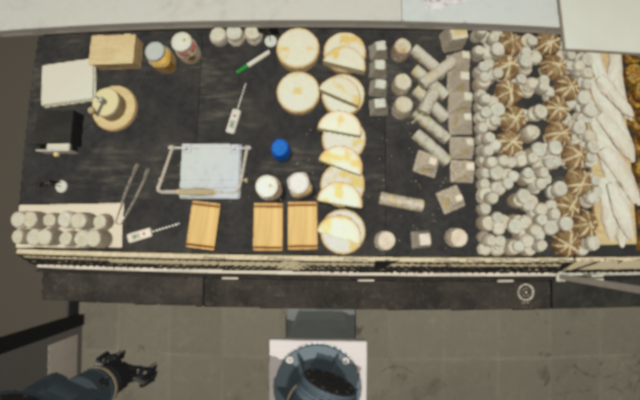

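```bash
cat > h.py <<'E'
import numpy as np, cv2
from workcell import monitor, viewer, job, recognise, cut_out
P={n:viewer.camera_params(n) for n in("side","top")}
def proj(n,X):
    p=P[n]; c=np.array(p["R"])@np.array(X,float)+np.array(p["t"]); a,b=c[0]/c[2],c[1]/c[2]; s=1+p["k1"]*(a*a+b*b)
    return p["cx"]+p["fx"]*a*s, p["cy"]+p["fy"]*b*s
def ray(n,u,v):
    p=P[n]; x=np.array([(u-p["cx"])/p["fx"],(v-p["cy"])/p["fy"]]); y=x.copy()
    for _ in range(30): y=x/(1+p["k1"]*(y@y))
    R=np.array(p["R"]); return -R.T@np.array(p["t"]), R.T@np.array([y[0],y[1],1])
def at(n,u,v,z):
    o,d=ray(n,u,v); return o+d*(z-o[2])/d[2]
E
python3 - <<'E'
from h import *
t=viewer.read_camera("top"); s=viewer.read_camera("side")
cv2.imwrite("pics/topc.png",cv2.resize(t[120:270,170:480],None,fx=2.5,fy=2.5,interpolation=cv2.INTER_CUBIC)[:,:,::-1])
cv2.imwrite("pics/sidec.png",cv2.resize(s[140:300,255:415],None,fx=3.7,fy=3.7,interpolation=cv2.INTER_CUBIC)[:,:,::-1])
for q in("board_honey","honey_jar","jam_jar","drum_a","brick","log"):
  for c in("top","side"):
    for r in recognise(q,c):
        a=np.array(r["at"])
        if a[0]<0.75: print(q,c,round(r["confidence"],2),a.round(3),np.round(proj(c,a)))
E
```

```text
board_honey top 0.83 [0.528 0.056 0.012] [302. 224.]
board_honey top 0.21 [ 0.479 -0.206  0.073] [384. 240.]
board_honey side 0.72 [0.559 0.062 0.01 ] [308. 192.]
honey_jar top 0.64 [0.646 0.061 0.109] [299. 185.]
honey_jar side 0.88 [0.662 0.04  0.083] [335. 177.]
jam_jar top 0.79 [0.636 0.157 0.109] [268. 188.]
jam_jar side 0.78 [0.635 0.146 0.107] [327. 160.]
drum_a top 0.78 [ 0.495 -0.436  0.072] [457. 236.]
drum_a side 0.8 [ 0.499 -0.462  0.052] [281. 272.]
drum_a side 0.76 [ 0.486 -0.232  0.049] [283. 226.]
brick top 0.62 [ 0.491 -0.324  0.041] [419. 237.]
brick side 0.61 [ 0.49  -0.352  0.041] [281. 251.]
brick side 0.24 [0.662 0.038 0.079] [335. 179.]
log top 0.66 [ 0.606 -0.266  0.033] [400. 202.]
log side 0.8 [ 0.608 -0.291  0.034] [321. 240.]
```

View pics/topc.png

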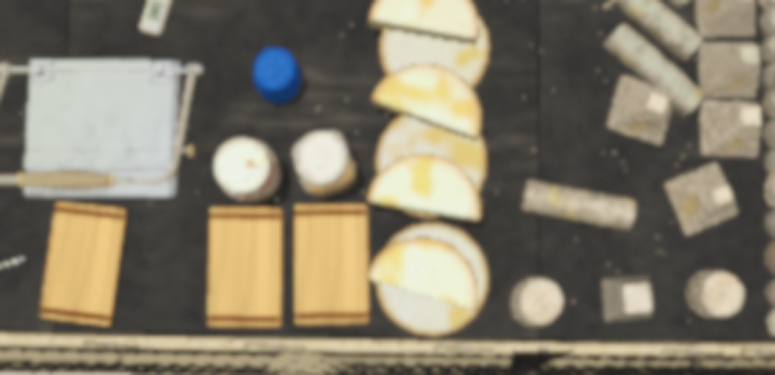

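View pics/sidec.png

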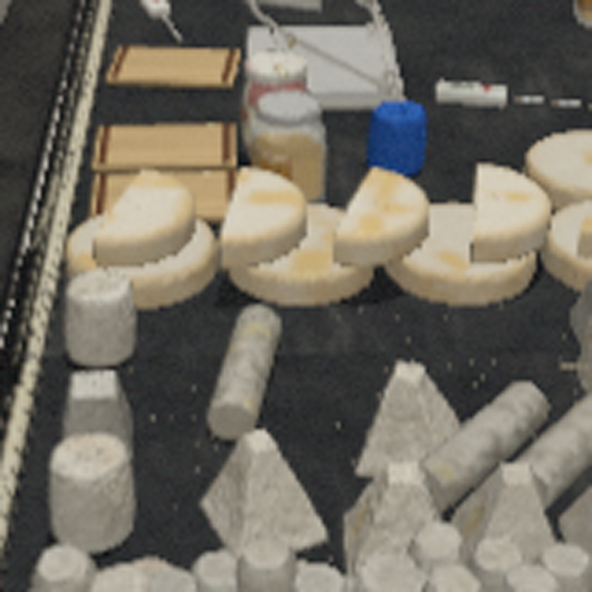

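```bash
cat > fit.py <<'E'
from h import *
from scipy.optimize import minimize
th=np.linspace(0,2*np.pi,48,endpoint=False)
def model(kind,p):
    x,y,a=p[:3]
    if kind=="drum":
        pts=[(.0315*np.cos(t)*f,.0315*np.sin(t)*f,z) for z,f in((0.0,.88),(.003,.97),(.006,1),(.066,1),(.069,.97),(.072,.88)) for t in th]
    elif kind=="brick":
        k=p[3]; pts=[(sx*.0285*f,sy*.0315*f,z) for z,f in((0,1),(.057,k)) for sx in(-1,1) for sy in(-1,1)]
    elif kind=="log":
        pts=[(.021*np.cos(t),yy,.019+.019*np.sin(t)) for t in th for yy in(-.072,.072)]
    elif kind=="board":
        pts=[(sx*.078,sy*.048,z) for z in(0,.012) for sx in(-1,1) for sy in(-1,1)]
    elif kind=="hjar": pts=[(.0355*np.cos(t),.0355*np.sin(t),z) for t in th for z in(0,.110)]
    elif kind=="jjar": pts=[(.038*np.cos(t),.038*np.sin(t),z) for t in th for z in(0,.112)]
    pts=np.array(pts); z0=p[4] if len(p)>4 else 0
    c,s=np.cos(a),np.sin(a); return np.c_[x+c*pts[:,0]-s*pts[:,1],y+s*pts[:,0]+c*pts[:,1],pts[:,2]+z0]
S=8
def ren(cam,X,box):
    u0,v0,u1,v1=box; q=np.array([proj(cam,x) for x in X])
    q=(q-[u0-.5,v0-.5])*S-.5
    h=cv2.convexHull((q*16).astype(np.int32)); m=np.zeros(((v1-v0)*S,(u1-u0)*S),np.float32)
    cv2.fillPoly(m,[h],1.0,shift=4); return cv2.resize(m,(u1-u0,v1-v0),interpolation=cv2.INTER_AREA)
def fit(kind,cams,p0,free,pen=None):
    """cams: {cam:mask}"""
    B={}
    for c,m in cams.items():
        v,u=np.nonzero(m); B[c]=(u.min()-6,v.min()-6,u.max()+7,v.max()+7)
    def cost(d):
        p=np.array(p0,float); p[free]+=d; r=0
        for c,m in cams.items():
            b=B[c]; mm=cv2.GaussianBlur(m[b[1]:b[3],b[0]:b[2]].astype(np.float32),(0,0),1.0)
            g=cv2.GaussianBlur(ren(c,model(kind,p),b),(0,0),1.0); r+=((mm-g)**2).sum()
        return r
    sc=np.array([.006,.006,.12,.1,.01])[free]
    best=None
    for sgn in(1,-1):
        sim=np.vstack([np.zeros(len(free)),np.diag(sc*sgn)])
        o=minimize(cost,np.zeros(len(free)),method="Nelder-Mead",options=dict(initial_simplex=sim,xatol=1e-5,fatol=1e-4,maxiter=300))
        if best is None or o.fun<best.fun: best=o
    p=np.array(p0,float); p[free]+=best.x; return p,best.fun
def masks(q,cam): return [(r["confidence"],r["region"]) for r in cut_out(q,cam)]
def cen(m): v,u=np.nonzero(m); return u.mean(),v.mean(),m.sum()
E
python3 - <<'E'
from fit import *
viewer.read_camera("top"); viewer.read_camera("side")
import pickle
D={}
for q in("board_honey","honey_jar","jam_jar","drum_a","brick","log"):
  for c in("top","side"):
    D[q,c]=masks(q,c); print(q,c,[(round(f,2),np.round(cen(m),1).tolist()) for f,m in D[q,c] if m.any()])
pickle.dump(D,open("m.pkl","wb"))
E
```

```text
board_honey top [(0.68, [301.9, 225.2, 1404.0])]
board_honey side [(0.81, [302.8, 191.2, 235.0])]
honey_jar top [(0.91, [299.2, 185.3, 500.0]), (0.42, [400.1, 201.2, 518.0])]
honey_jar side [(0.74, [333.3, 177.2, 439.0])]
jam_jar top [(0.75, [268.2, 187.1, 453.0])]
jam_jar side [(0.71, [327.6, 160.3, 215.0])]
drum_a top [(0.83, [384.0, 240.2, 331.0]), (0.7, [279.8, 149.6, 290.0]), (0.61, [454.9, 237.0, 372.0])]
drum_a side [(0.92, [279.1, 272.8, 657.0]), (0.81, [281.7, 225.3, 444.0]), (0.67, [361.6, 176.9, 288.0])]
brick top [(0.83, [420.1, 239.0, 301.0]), (0.41, [298.9, 184.1, 538.0])]
brick side [(0.8, [281.0, 249.3, 287.0])]
log top [(0.68, [400.5, 201.1, 561.0])]
log side [(0.79, [320.9, 239.8, 467.0])]
```

```bash
python3 - <<'E'
from fit import *
import pickle
D=pickle.load(open("m.pkl","rb"))
t=viewer.read_camera("top"); s=viewer.read_camera("side")
M={}
for q in("board_jam","board_bare"):
  M[q]=masks(q,"top"); print(q,[(round(f,2),np.round(cen(m),1).tolist()) for f,m in M[q] if m.any()])
print(t[226,205],t[226,268],t[226,302],t[206,302],t[226,235])
hsv=cv2.cvtColor(t,cv2.COLOR_RGB2HSV); m=((hsv[...,0]<25)&(hsv[...,1]>90)&(hsv[...,2]>90)).astype(np.uint8)
m=cv2.morphologyEx(m,cv2.MORPH_CLOSE,np.ones((3,3)))
for name,(u,v) in dict(honey=(302,226),jam=(268,226),bare=(203,226)).items():
    w=np.zeros_like(m); w[195:258,u-20:u+17]=m[195:258,u-20:u+17]
    n,l,st,_=cv2.connectedComponentsWithStats(w); k=1+st[1:,4].argmax(); mm=l==k
    g=at("top",u,v,.01)
    print(name,st[k],fit("board",{"top":mm},[g[0],g[1],0],[0,1,2]))
    cand=D["board_honey","top"] if name=="honey" else M["board_"+name]
    for f,r in cand:
        cu=cen(r)
        if abs(cu[0]-u)<8: print("   net",fit("board",{"top":r},[g[0],g[1],0],[0,1,2]))
for u in(384,455):
    mt=[r for f,r in D["drum_a","top"] if abs(cen(r)[0]-u)<5][0]
    sv={384:225,455:273}[u]; ms=[r for f,r in D["drum_a","side"] if abs(cen(r)[1]-sv)<5][0]
    g=at("top",*cen(mt)[:2],.05)
    for C in({"top":mt},{"side":ms},{"top":mt,"side":ms}): print("drum",fit("drum",C,[g[0],g[1],0],[0,1]))
mt=D["brick","top"][0][1]; g=at("top",*cen(mt)[:2],.03)
print("brick",fit("brick",{"top":mt},[g[0],g[1],0,.6],[0,1,2]))
mt=D["log","top"][0][1]; g=at("top",*cen(mt)[:2],.02); ms=D["log","side"][0][1]
for C in({"top":mt},{"side":ms},{"top":mt,"side":ms}): print("log",fit("log",C,[g[0],g[1],0.1],[0,1,2]))
for q,k in(("honey_jar","hjar"),("jam_jar","jjar")):
    mt=D[q,"top"][0][1]; g=at("top",*cen(mt)[:2],.08); print(q,fit(k,{"top":mt},[g[0],g[1],0],[0,1]))
E
```

```text
board_jam [(0.62, [267.5, 225.9, 1384.0])]
board_bare [(0.92, [203.2, 224.7, 1377.0])]
[225 189 122] [230 195 126] [230 194 126] [205 167 104] [66 63 59]
honey [ 287  195   32   56 1598] (array([0.52510286, 0.05540468, 0.02338948]), np.float64(75.48118591308594))
   net (array([0.52610828, 0.05623936, 0.0175451 ]), np.float64(7.587925910949707))
jam [ 252  202   32   50 1566] (array([0.51891693, 0.17081465, 0.00450916]), np.float64(55.139060974121094))
   net (array([ 0.52091002,  0.17114718, -0.01031652]), np.float64(5.136756896972656))
bare [ 186  200   34   51 1474] (array([ 0.52171116,  0.39081229, -0.08886812]), np.float64(23.71579360961914))
   net (array([ 0.52161017,  0.38886734, -0.10173708]), np.float64(11.417858123779297))
drum (array([ 0.47952471, -0.21015744,  0.        ]), np.float64(5.914359092712402))
drum (array([ 0.4804034 , -0.20807602,  0.        ]), np.float64(11.019895553588867))
drum (array([ 0.4801388 , -0.20962207,  0.        ]), np.float64(18.610126495361328))
drum (array([ 0.49205052, -0.44143538,  0.        ]), np.float64(10.477499008178711))
drum (array([ 0.491527  , -0.44290053,  0.        ]), np.float64(14.269535064697266))
drum (array([ 0.49172098, -0.44226969,  0.        ]), np.float64(25.951757431030273))
brick (array([ 0.48425943, -0.33657497,  0.04657769,  0.6       ]), np.float64(9.016855239868164))
log (array([ 0.6085315 , -0.26875505, -0.18168593]), np.float64(2.016904830932617))
log (array([ 0.60843615, -0.26392485, -0.18306326]), np.float64(1.6527522802352905))
log (array([ 0.60831471, -0.26751318, -0.17894193]), np.float64(8.16224479675293))
honey_jar (array([0.65008956, 0.06308832, 0.        ]), np.float64(3.930389404296875))
jam_jar (array([0.64296623, 0.16175879, 0.        ]), np.float64(68.32218170166016))
```

```bash
python3 - <<'E'
from fit import *
import pickle
D=pickle.load(open("m.pkl","rb"))
mt=D["brick","top"][0][1]
for k in(.4,.5,.6,.7): print(k,fit("brick",{"top":mt},[.484,-.336,0,k],[0,1,2]))
ims={"top":viewer.read_camera("top"),"side":viewer.read_camera("side")}
items=[("board",[.526,.056,.018]),("board",[.5205,.171,-.005]),("board",[.5217,.390,-.095]),("drum",[.480,-.2095,0]),("drum",[.492,-.442,0]),("brick",[.484,-.3366,.0466,.5]),("log",[.6084,-.267,-.18]),("hjar",[.650,.063,0]),("jjar",[.643,.162,0])]
for c,(a,b,w,h,f) in dict(top=(170,120,310,150,2.5),side=(255,140,160,160,3.7)).items():
    I=cv2.resize(ims[c][b:b+h,a:a+w],None,fx=f,fy=f,interpolation=cv2.INTER_CUBIC).copy()
    for k,p in items:
        q=np.array([proj(c,x) for x in model(k,p)]); q=((q-[a-.5,b-.5])*f-.5); hh=cv2.convexHull(q.astype(np.int32)); cv2.polylines(I,[hh],True,(255,0,0),1)
    cv2.imwrite(f"pics/ov_{c}.png",I[:,:,::-1])
for u,v in((384,250),(384,254),(300,250),(319,230),(366,230),(366,200)): print(u,v,at("top",u,v,0).round(3),at("top",u,v,.06).round(3))
E
```

```text
0.4 (array([ 0.48397886, -0.338067  ,  0.06514176,  0.4       ]), np.float64(4.539200782775879))
0.5 (array([ 0.48408147, -0.33793555,  0.06170435,  0.5       ]), np.float64(4.646718978881836))
0.6 (array([ 0.48424207, -0.336266  ,  0.03246158,  0.6       ]), np.float64(8.913568496704102))
0.7 (array([ 0.4843276 , -0.33478522,  0.04209937,  0.7       ]), np.float64(16.55672836303711))
384 250 [ 0.447 -0.217  0.   ] [ 0.449 -0.208  0.06 ]
384 254 [ 0.433 -0.217  0.   ] [ 0.436 -0.208  0.06 ]
300 250 [0.443 0.062 0.   ] [0.445 0.058 0.06 ]
319 230 [ 0.51 -0.    0.  ] [ 0.509 -0.001  0.06 ]
366 230 [ 0.512 -0.157  0.   ] [ 0.511 -0.15   0.06 ]
366 200 [ 0.613 -0.157  0.   ] [ 0.607 -0.15   0.06 ]
```

View pics/ov_top.png

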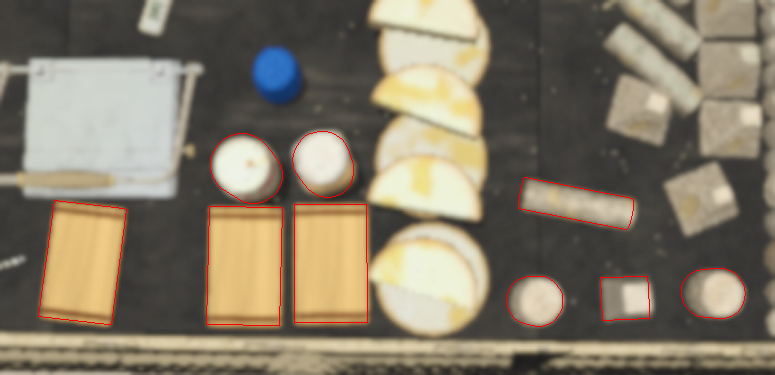

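View pics/ov_side.png

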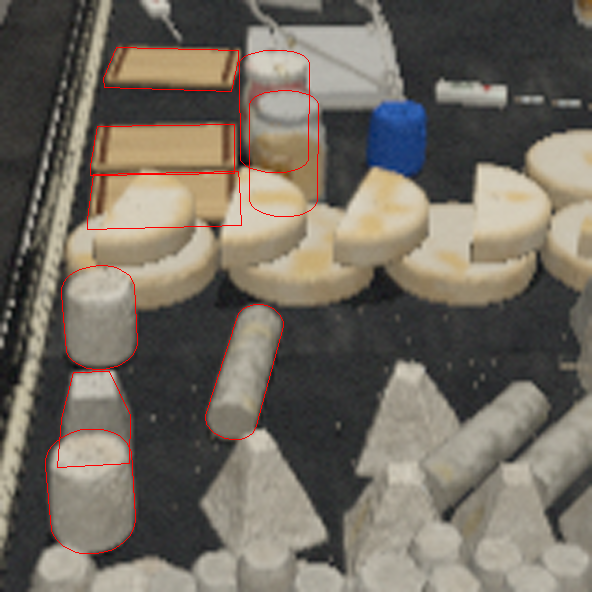

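```bash
cat > go.py <<'E'
import sys
from h import *
# go.py x y z [jawdeg] : remaining shift in tool axes, after the turn to jawdeg
def main():
    s=monitor.sense(); R=np.array(s["orientation"]); p=np.array(s["ee_pos"]); a=[float(v) for v in sys.argv[1:]]
    jaw=np.degrees(np.arctan2(R[1,0],R[0,0])); print("t",round(s["clock"],2),"p",p.round(4),"jaw",jaw.round(2),"tilt",np.degrees(np.arccos(-R[2,2])).round(2),"q",s["qpos"].round(1),"F",s["wrist_force"].round(1),"open",round(s["opening"],4))
    if len(a)>=3:
        print("shift now-axes",(R.T@(np.array(a[:3])-p)).round(4))
        if len(a)>3:
            j=np.radians(a[3]); Rt=np.c_[[np.cos(j),np.sin(j),0],[np.sin(j),-np.cos(j),0],[0,0,-1]]
            print("turn tool axes rotvec",cv2.Rodrigues(R.T@Rt)[0].ravel().round(4),"shift after turn",(Rt.T@(np.array(a[:3])-p)).round(4))
main()
E
python3 -m crank '[[1,[0,0,0],[0,0,0.186]],[1,[0,0,0],[0,0,0.186]],[1,[0,0,0],[0,0,0.186]],[1,[0,0,0],[0,0,0.186]],[1,[0,0,0],[0,0,0.186]],[1,[0,0,0],[0,0,0.186]],[1,[0,0,0],[0,0,0.186]],[1,[0,0,0],[0,0,0.186]],[1,[0,0,0],[0,0,0.186]],[1,[0,0,0],[0,0,0.186]]]'; python3 go.py 0.48 -0.2095 0.2 -45
```

```text
clock: 3.05
ee_pos: [0.2184, 0.4442, 0.2313]
orientation: [[0.878, -0.475, -0.058], [-0.474, -0.88, 0.025], [-0.063, 0.006, -0.998]]
wrist_force: [0.3, 1.2, 0.3]
opening: 0.0854
t 3.05 p [0.2184 0.4442 0.2313] jaw -28.38 tilt 3.61 q [ 61.5  11.9  -2.5  76.    3.6 179.9] F [0.3 1.2 0.3] open 0.0854
shift now-axes [ 5.418e-01  4.508e-01 -1.000e-04]
turn tool axes rotvec [0.0146 0.0614 0.2901] shift after turn [0.6473 0.2772 0.0313]
```

```bash
python3 -m crank '[[1,[0.03,0.025,0],[0,0,0]],[1,[0.03,0.025,0],[0,0,0]],[1,[0.03,0.025,0],[0,0,0]],[1,[0.03,0.025,0],[0,0,0]],[1,[0.03,0.025,0],[0,0,0]],[1,[0.03,0.025,0],[0,0,0]],[1,[0.03,0.025,0],[0,0,0]],[1,[0.03,0.025,0],[0,0,0]],[1,[0.03,0.025,0],[0,0,0]],[1,[0.03,0.025,0],[0,0,0]]]'; python3 go.py 0.48 -0.2095 0.2 -45
```

```text
clock: 4.3
ee_pos: [0.3633, 0.0803, 0.2144]
orientation: [[0.878, -0.476, -0.056], [-0.475, -0.88, 0.024], [-0.061, 0.005, -0.998]]
wrist_force: [-0.4, 0.0, 0.1]
opening: 0.0855
t 4.3 p [0.3633 0.0803 0.2144] jaw -28.42 tilt 3.52 q [ 1.080e+01  1.000e-01 -1.820e+01  7.460e+01  2.000e+00  1.291e+02] F [-0.4  0.   0.1] open 0.0855
shift now-axes [0.2409 0.1993 0.0008]
turn tool axes rotvec [0.0142 0.0599 0.2895] shift after turn [0.2874 0.1224 0.0144]
```

Correct tilt and yaw first, then translate and descend.

```bash
python3 -m crank '[[1,[0,0,0],[0.007,0.03,0.145]],[1,[0,0,0],[0.007,0.03,0.145]],[1,[0.04,0.017,0],[0,0,0]],[1,[0.04,0.017,0],[0,0,0]],[1,[0.04,0.017,0],[0,0,0]],[1,[0.04,0.017,0],[0,0,0]],[1,[0.04,0.017,0],[0,0,0]],[1,[0.04,0.017,0],[0,0,0]],[1,[0.04,0.017,0],[0,0,0]],[1,[0,0,0],[0,0,0]]]' >/dev/null; python3 go.py 0.48 -0.2095 0.026 -45
```

```text
t 5.55 p [ 0.4771 -0.2029  0.2138] jaw -45.18 tilt 0.07 q [-23.   14.6  -1.4  74.   -0.  112.2] F [-1.1  1.1 -0.8] open 0.0857
shift now-axes [0.0068 0.0024 0.1878]
turn tool axes rotvec [ 0.0011  0.0004 -0.0031] shift after turn [0.0067 0.0026 0.1878]
```

```bash
python3 -m crank '[[1,[0.007,0.0025,0],[0,0,0]],[1,[0,0,0.03],[0,0,0]],[1,[0,0,0.03],[0,0,0]],[1,[0,0,0.03],[0,0,0]],[1,[0,0,0.03],[0,0,0]],[1,[0,0,0.03],[0,0,0]],[1,[0,0,0.02],[0,0,0]],[1,[0,0,0.017],[0,0,0]],[1,[0,0,0],[0,0,0]]]' >/dev/null; python3 go.py 0.48 -0.2095 0.026 -45; python3 - <<'E'
from h import *
t=viewer.read_camera("top"); s=viewer.read_camera("side")
a=cv2.resize(t[170:270,340:460],(480,400),interpolation=cv2.INTER_CUBIC); b=cv2.resize(s[190:290,255:335],(320,400),interpolation=cv2.INTER_CUBIC)
cv2.imwrite("pics/g1.png",np.hstack([a,b])[:,:,::-1])
E
```

```text
t 6.67 p [ 0.479  -0.2066  0.0268] jaw -44.97 tilt 0.13 q [-23.3  22.3 -19.2  48.6  -0.  111.7] F [0.1 0.2 0.7] open 0.0851
shift now-axes [0.0028 0.0014 0.0007]
turn tool axes rotvec [0.0013 0.0018 0.0005] shift after turn [0.0028 0.0014 0.0008]
```

View pics/g1.png

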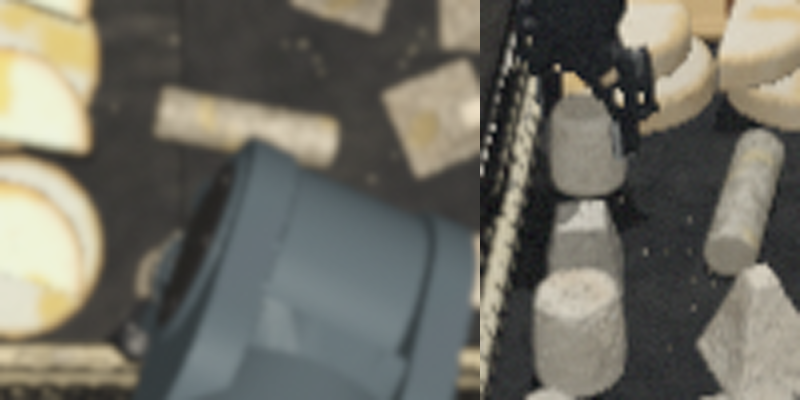

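Fingers straddle the drum (side crop ~(585,140)), nothing else touched. Close and lift.

```bash
python3 -m crank '[[1,[0.003,0.001,0],[0,0,0]],[-1,[0,0,0],[0,0,0]],[-1,[0,0,0],[0,0,0]],[-1,[0,0,0],[0,0,0]],[-1,[0,0,0],[0,0,0]],[-1,[0,0,0],[0,0,0]],[-1,[0,0,0],[0,0,0]]]' 40 >/dev/null; python3 go.py 0.48 -0.2095 0.2 -45;  python3 -m crank '[[-1,[0,0,-0.015],[0,0,0]],[-1,[0,0,-0.03],[0,0,0]],[-1,[0,0,-0.03],[0,0,0]],[-1,[0,0,-0.04],[0,0,0]],[-1,[0,0,-0.04],[0,0,0]],[-1,[0,0,-0.035],[0,0,0]],[-1,[0,0,0],[0,0,0]]]' >/dev/null; python3 go.py 0.526 0.056 0.213 0
```

```text
t 7.65 p [ 0.4813 -0.2104  0.0282] jaw -45.03 tilt 0.03 q [-23.6  22.5 -18.7  48.8  -0.  111.4] F [-3.7  1.  13.9] open 0.0589
shift now-axes [-0.0015  0.0003 -0.1718]
turn tool axes rotvec [ 0.0003 -0.0005 -0.0005] shift after turn [-0.0016  0.0003 -0.1718]
t 8.53 p [ 0.4823 -0.2108  0.2204] jaw -45.03 tilt 0.24 q [-23.6  15.2   0.3  74.9  -0.  111.4] F [ 0.5 -0.5 -2.5] open 0.0584
shift now-axes [-0.1579 -0.2194  0.007 ]
turn tool axes rotvec [ 7.000e-04 -4.300e-03 -7.859e-01] shift after turn [ 0.0437 -0.2668  0.0074]
```

```bash
python3 -m crank '[[-1,[0,0,0],[0,0,-0.157]],[-1,[0,0,0],[0,0,-0.157]],[-1,[0,0,0],[0,0,-0.157]],[-1,[0,0,0],[0,0,-0.157]],[-1,[0,0,0],[0,0,-0.158]],[-1,[0.007,-0.04,0],[0,0,0]],[-1,[0.007,-0.04,0],[0,0,0]],[-1,[0.007,-0.04,0],[0,0,0]],[-1,[0.007,-0.04,0],[0,0,0]],[-1,[0.007,-0.04,0],[0,0,0]]]' >/dev/null; python3 -m crank '[[-1,[0.004,-0.033,0],[0,0,0]],[-1,[0.004,-0.033,0],[0,0,0]],[-1,[0,0,0],[0,0,0]],[-1,[0,0,0],[0,0,0]]]' >/dev/null; python3 go.py 0.526 0.056 0.04 0; python3 - <<'E'
from h import *
t=viewer.read_camera("top"); s=viewer.read_camera("side")
a=cv2.resize(t[140:260,240:360],(400,400),interpolation=cv2.INTER_CUBIC); b=cv2.resize(s[100:220,255:375],(400,400),interpolation=cv2.INTER_CUBIC)
cv2.imwrite("pics/g2.png",np.hstack([a,b])[:,:,::-1])
E
```

```text
t 10.28 p [0.5238 0.0555 0.2167] jaw 0.02 tilt 0.1 q [ 6.1 15.6  0.4 74.8 -0.  96. ] F [ 0.2  0.3 -1.5] open 0.0586
shift now-axes [ 0.0025 -0.0006  0.1767]
turn tool axes rotvec [0.0007 0.0017 0.0004] shift after turn [ 0.0022 -0.0005  0.1767]
```

View pics/g2.png

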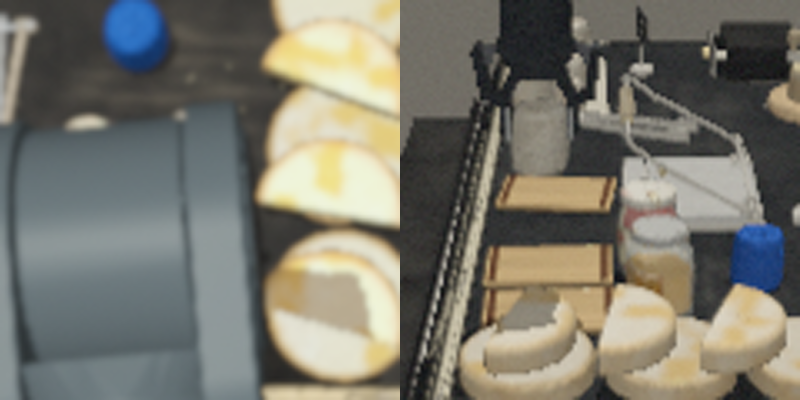

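```bash
python3 -m crank '[[-1,[0.002,0,0],[0,0,0]],[-1,[0,0,0.035],[0,0,0]],[-1,[0,0,0.035],[0,0,0]],[-1,[0,0,0.035],[0,0,0]],[-1,[0,0,0.03],[0,0,0]],[-1,[0,0,0.02],[0,0,0]],[-1,[0,0,0.01],[0,0,0]],[-1,[0,0,0],[0,0,0]],[-1,[0,0,0],[0,0,0]]]' >/dev/null; python3 go.py 0.526 0.056 0.04 0
```

```text
t 11.5 p [0.5267 0.0557 0.0531] jaw -0.0 tilt 0.04 q [  6.   21.4 -16.2  52.3  -0.   96. ] F [-0.3  0.  -2.5] open 0.0583
shift now-axes [-0.0007 -0.0003  0.0131]
turn tool axes rotvec [ 0.0003 -0.0006 -0.    ] shift after turn [-0.0007 -0.0003  0.0131]
```

```bash
for i in 1; do python3 -m crank '[[-1,[0,0,0.005],[0,0,0]],[-1,[0,0,0.005],[0,0,0]],[-1,[0,0,0.002],[0,0,0]],[-1,[0,0,0],[0,0,0]]]'; done; python3 go.py
```

```text
clock: 12.0
ee_pos: [0.5261, 0.0556, 0.0405]
orientation: [[1.0, 0.0, -0.001], [0.0, -1.0, -0.001], [-0.001, 0.001, -1.0]]
wrist_force: [-1.5, -1.6, 4.2]
opening: 0.0588
t 12.0 p [0.5261 0.0556 0.0405] jaw 0.01 tilt 0.05 q [  6.   22.1 -17.2  50.7  -0.   96. ] F [-1.5 -1.6  4.2] open 0.0588
```

```bash
python3 -m crank '[[1,[0,0,0],[0,0,0]],[1,[0,0,0],[0,0,0]],[1,[0,0,0],[0,0,0]],[1,[0,0,-0.015],[0,0,0]],[1,[0,0,-0.03],[0,0,0]],[1,[0,0,-0.04],[0,0,0]],[1,[0,0,-0.04],[0,0,0]],[1,[0,0,-0.04],[0,0,0]],[1,[0,0,0],[0,0,0]]]' >/dev/null; python3 go.py 0.484 -0.3375 0.2 -86.7
```

```text
t 13.12 p [0.5277 0.0559 0.2091] jaw 0.0 tilt 0.29 q [ 6.1 15.8 -0.5 73.4 -0.  96.1] F [-0.2  0.7 -1. ] open 0.0857
shift now-axes [-0.0438  0.3934  0.0088]
turn tool axes rotvec [-0.004  -0.0039  1.5133] shift after turn [0.3902 0.0663 0.0091]
```

```bash
python3 -m crank '[[1,[-0.0044,0.0394,0],[0,0,0]],[1,[-0.0044,0.0394,0],[0,0,0]],[1,[-0.0044,0.0394,0],[0,0,0]],[1,[-0.0044,0.0394,0],[0,0,0]],[1,[-0.0044,0.0394,0],[0,0,0]],[1,[-0.0044,0.0394,0],[0,0,0]],[1,[-0.0044,0.0394,0],[0,0,0]],[1,[-0.0044,0.0394,0],[0,0,0]],[1,[-0.0044,0.0394,0],[0,0,0]],[1,[-0.0044,0.0394,0],[0,0,0]]]' >/dev/null;python3 -m crank '[[1,[0,0,0],[0,0,0.168]],[1,[0,0,0],[0,0,0.168]],[1,[0,0,0],[0,0,0.168]],[1,[0,0,0],[0,0,0.168]],[1,[0,0,0],[0,0,0.168]],[1,[0,0,0],[0,0,0.168]],[1,[0,0,0],[0,0,0.168]],[1,[0,0,0],[0,0,0.168]],[1,[0,0,0],[0,0,0.169]],[1,[0,0,0],[0,0,0]]]' >/dev/null
python3 go.py 0.484 -0.3375 0.01 -86.7
python3 - <<'E'
from fit import *
import pickle
t=viewer.read_camera("top"); s=viewer.read_camera("side")
cv2.imwrite("pics/s3.png",cv2.resize(np.hstack([t[150:270,240:360],s[120:240,255:375]]),None,fx=3.3,fy=3.3,interpolation=cv2.INTER_CUBIC)[:,:,::-1])
R=[]
for c in("top","side"):
    for f,m in masks("drum_a",c): print(c,round(f,2),np.round(cen(m),1)); R.append((c,m))
pickle.dump(R,open("m2.pkl","wb"))
E
```

```text
t 15.62 p [ 0.482  -0.3381  0.2052] jaw -86.63 tilt 0.06 q [-35.   23.2   9.4  76.2  -0.  141.6] F [-0.2  0.2  0. ] open 0.0851
shift now-axes [-0.0005 -0.0022  0.1952]
turn tool axes rotvec [0.0011 0.     0.0012] shift after turn [-0.0005 -0.002   0.1952]
top 0.73 [279.9 149.8 281. ]
top 0.64 [301.8 224.4 302. ]
side 0.63 [300.3 179.7 205. ]
side 0.56 [279.5 273.2 622. ]
side 0.51 [362.2 176.7 297. ]
```

View pics/s3.png

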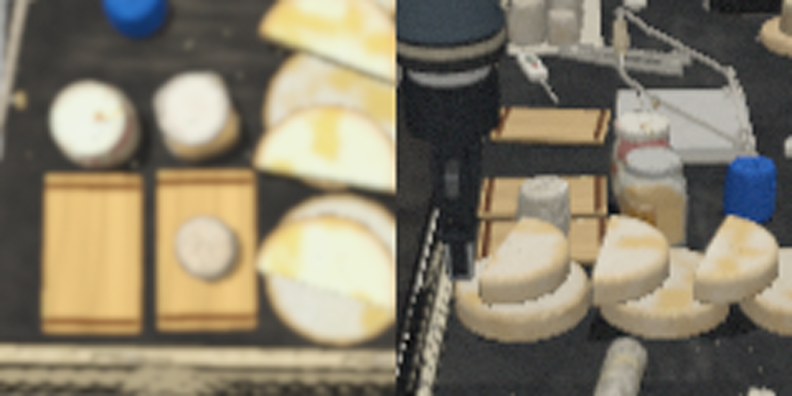

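```bash
python3 - <<'E'
from fit import *
import pickle
R=pickle.load(open("m2.pkl","rb"))
m=[m for c,m in R if c=="top" and abs(cen(m)[0]-302)<3][0]
print(fit("drum",{"top":m},[.526,.056,0,0,.012],[0,1]))
E
python3 -m crank '[[1,[0,-0.002,0],[0,0,0]],[1,[0,0,0.03],[0,0,0]],[1,[0,0,0.035],[0,0,0]],[1,[0,0,0.035],[0,0,0]],[1,[0,0,0.035],[0,0,0]],[1,[0,0,0.03],[0,0,0]],[1,[0,0,0.02],[0,0,0]],[1,[0,0,0.01],[0,0,0]],[1,[0,0,0],[0,0,0]],[1,[0,0,0],[0,0,0]]]' >/dev/null;  python3 go.py 0.484 -0.3375 0.008 -86.7
```

```text
(array([0.52639432, 0.05345049, 0.        , 0.        , 0.012     ]), np.float64(5.312398910522461))
t 17.07 p [ 0.4847 -0.3385  0.0113] jaw -86.67 tilt 0.07 q [-34.9  30.2  -9.   50.7  -0.  141.8] F [-0.7 -0.7  0.5] open 0.0854
shift now-axes [-0.0011  0.0006  0.0033]
turn tool axes rotvec [-0.0004 -0.0011  0.0006] shift after turn [-0.0011  0.0006  0.0033]
```

```bash
python3 -m crank '[[1,[-0.001,0,0.007],[0,0,0]],[1,[0,0,0],[0,0,0]],[-1,[0,0,0],[0,0,0]],[-1,[0,0,0],[0,0,0]],[-1,[0,0,0],[0,0,0]],[-1,[0,0,0],[0,0,0]],[-1,[0,0,0],[0,0,0]],[-1,[0,0,0],[0,0,0]]]' 40 >/dev/null; python3 go.py; python3 -m crank '[[-1,[0,0,-0.01],[0,0,0]],[-1,[0,0,-0.02],[0,0,0]],[-1,[0,0,-0.02],[0,0,0]],[-1,[0,0,0],[0,0,0]]]'>/dev/null;  python3 go.py
python3 - <<'E'
from fit import *
t=viewer.read_camera("top"); s=viewer.read_camera("side")
cv2.imwrite("pics/s4.png",cv2.resize(np.hstack([t[180:280,370:470],s[190:290,245:345]]),None,fx=4,fy=4,interpolation=cv2.INTER_CUBIC)[:,:,::-1])
E
```

```text
t 18.07 p [ 0.4842 -0.337   0.0042] jaw -86.67 tilt 0.01 q [-34.8  30.5  -9.6  49.9  -0.  141.8] F [-3.6  4.3 13.1] open 0.0563
t 18.57 p [ 0.485  -0.3379  0.055 ] jaw -86.69 tilt 0.16 q [-34.8  27.8  -6.   56.1  -0.  141.8] F [ 0.6 -0.6 -1.5] open 0.0562
```

View pics/s4.png

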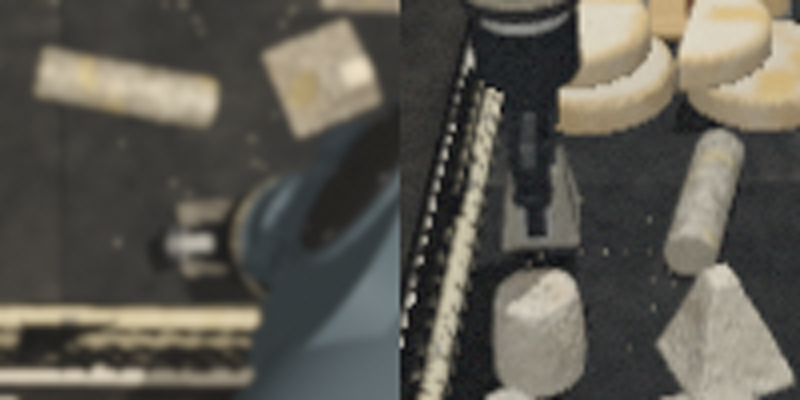

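```bash
python3 -m crank '[[-1,[0,0,-0.035],[0,0,0]],[-1,[0,0,-0.04],[0,0,0]],[-1,[0,0,-0.04],[0,0,0]],[-1,[0,0,-0.04],[0,0,0]],[-1,[0,0,-0.03],[0,0,0]],[-1,[0,0,0],[0,0,-0.15]],[-1,[0,0,0],[0,0,-0.15]],[-1,[0,0,0],[0,0,-0.15]],[-1,[0,0,0],[0,0,-0.15]],[-1,[0,0,0],[0,0,-0.15]]]' >/dev/null; python3 -m crank '[[-1,[0,0,0],[0,0,-0.15]],[-1,[0,0,0],[0,0,-0.15]],[-1,[0,0,0],[0,0,-0.15]],[-1,[0,0,0],[0,0,-0.15]],[-1,[0,0,0],[0,0,-0.15]],[-1,[0,0,0],[0,0,0]]]'>/dev/null;  python3 go.py .526 .0548 .12 0
```

```text
t 20.68 p [ 0.484  -0.337   0.2374] jaw -0.79 tilt 0.11 q [-34.8  23.3  14.1  80.9  -0.   56. ] F [-0.4 -0.2 -1.3] open 0.0563
shift now-axes [ 0.0368 -0.3923  0.1175]
turn tool axes rotvec [-0.0004  0.0018 -0.0137] shift after turn [ 0.042  -0.3918  0.1174]
```

```bash
python3 -m crank '[[-1,[0,0,0],[0,0,-0.014]],[-1,[0.0042,-0.04,0],[0,0,0]],[-1,[0.0042,-0.04,0],[0,0,0]],[-1,[0.0042,-0.04,0],[0,0,0]],[-1,[0.0042,-0.04,0],[0,0,0]],[-1,[0.0042,-0.04,0],[0,0,0]],[-1,[0.0042,-0.04,0],[0,0,0]],[-1,[0.0042,-0.04,0],[0,0,0]],[-1,[0.0042,-0.04,0],[0,0,0]],[-1,[0.0042,-0.04,0],[0,0,0]]]' >/dev/null; python3 -m crank '[[-1,[0.004,-0.032,0],[0,0,0]],[-1,[0,0,0],[0,0,0]],[-1,[0,0,0.04],[0,0,0]],[-1,[0,0,0.04],[0,0,0]],[-1,[0,0,0.03],[0,0,0]],[-1,[0,0,0.015],[0,0,0]],[-1,[0,0,0],[0,0,0]],[-1,[0,0,0],[0,0,0]]]'>/dev/null;  python3 go.py .526 .0548 .0882 0
python3 - <<'E'
from fit import *
t=viewer.read_camera("top"); s=viewer.read_camera("side")
cv2.imwrite("pics/s5.png",cv2.resize(np.hstack([t[150:270,240:360],s[120:240,255:375]]),None,fx=3.3,fy=3.3,interpolation=cv2.INTER_CUBIC)[:,:,::-1])
E
```

```text
t 22.93 p [0.5262 0.0548 0.1144] jaw 0.04 tilt 0.06 q [  6.   18.4 -10.9  60.6  -0.   95.9] F [-0.1 -0.1 -1.1] open 0.056
shift now-axes [-0.0003 -0.      0.0262]
turn tool axes rotvec [ 0.0002 -0.001   0.0006] shift after turn [-0.0002 -0.      0.0262]
```

View pics/s5.png

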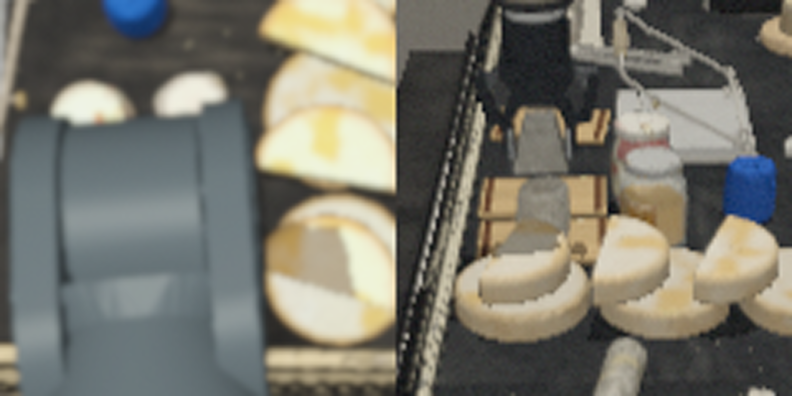

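Brick level, directly above the drum (side crop 540,140 over 543,205). Lower gently.

```bash
python3 -m crank '[[-1,[0,0,0.01],[0,0,0]],[-1,[0,0,0.008],[0,0,0]],[-1,[0,0,0.005],[0,0,0]],[-1,[0,0,0],[0,0,0]],[-1,[0,0,0.003],[0,0,0]],[-1,[0,0,0],[0,0,0]]]'>/dev/null;  python3 go.py .526 .0548 .0882 0
```

```text
t 23.77 p [0.5259 0.0549 0.0879] jaw 0.06 tilt 0.03 q [  6.   19.6 -13.4  57.   -0.   95.9] F [-2.7 -0.4  8. ] open 0.0561
shift now-axes [ 0.0001  0.0001 -0.0003]
turn tool axes rotvec [ 0.0002 -0.0005  0.0011] shift after turn [ 0.0001  0.0001 -0.0003]
```

```bash
python3 -m crank '[[1,[0,0,0],[0,0,0]],[1,[0,0,0],[0,0,0]],[1,[0,0,0],[0,0,0]],[1,[0,0,0],[0,0,0]],[1,[0,0,-0.02],[0,0,0]],[1,[0,0,-0.04],[0,0,0]],[1,[0,0,-0.04],[0,0,0]],[1,[0,0,-0.035],[0,0,0]],[1,[0,0,0],[0,0,0]]]'>/dev/null;  python3 go.py .492 -.442 .22 -45
```

```text
t 24.9 p [0.5269 0.055  0.2247] jaw 0.06 tilt 0.21 q [ 6.  15.6  1.5 75.7 -0.  95.9] F [0.4 0.2 0. ] open 0.0854
shift now-axes [-0.0354  0.497   0.0045]
turn tool axes rotvec [-0.0015 -0.0034  0.7864] shift after turn [0.3268 0.3761 0.0047]
```

```bash
python3 -m crank '[[1,[-0.0035,0.048,0],[0,0,0]],[1,[-0.0035,0.048,0],[0,0,0]],[1,[-0.0035,0.048,0],[0,0,0]],[1,[-0.0035,0.048,0],[0,0,0]],[1,[-0.0035,0.048,0],[0,0,0]],[1,[-0.0035,0.048,0],[0,0,0]],[1,[-0.0035,0.048,0],[0,0,0]],[1,[-0.0035,0.048,0],[0,0,0]],[1,[-0.0035,0.048,0],[0,0,0]],[1,[-0.0035,0.048,0],[0,0,0]]]' >/dev/null;python3 -m crank '[[1,[0,0.017,0],[0,0,0]],[1,[0,0,0],[0,0,0.157]],[1,[0,0,0],[0,0,0.157]],[1,[0,0,0],[0,0,0.157]],[1,[0,0,0],[0,0,0.157]],[1,[0,0,0],[0,0,0.158]],[1,[0,0,0],[0,0,0]]]' >/dev/null
python3 go.py .492 -.442 .028 -45
python3 - <<'E'
from fit import *
import pickle
t=viewer.read_camera("top"); s=viewer.read_camera("side")
cv2.imwrite("pics/s6.png",cv2.resize(np.hstack([t[150:270,240:360],s[120:240,255:375]]),None,fx=3.3,fy=3.3,interpolation=cv2.INTER_CUBIC)[:,:,::-1])
for f,m in masks("brick","top"): 
    c=cen(m); print(round(f,2),np.round(c,1))
    if abs(c[0]-302)<8 and abs(c[1]-224)<10:
        for k in(.45,.5,.55): print(fit("brick",{"top":m},[.526,.055,1.57,k,.084],[0,1,2]))
E
```

```text
t 27.02 p [ 0.4909 -0.4419  0.2215] jaw -44.92 tilt 0.09 q [-42.   32.8  26.8  84.1  -0.   92.9] F [0.1 0.1 0.7] open 0.0851
shift now-axes [ 0.0011 -0.0008  0.1935]
turn tool axes rotvec [0.0008 0.0014 0.0014] shift after turn [ 0.0008 -0.0007  0.1935]
0.74 [300.5 224.5 357. ]
(array([0.52548927, 0.05614493, 1.59038522, 0.45      , 0.084     ]), np.float64(1.3665111064910889))
(array([0.52548927, 0.05614493, 1.59038522, 0.5       , 0.084     ]), np.float64(1.3665111064910889))
(array([0.52548927, 0.05614493, 1.59038522, 0.55      , 0.084     ]), np.float64(1.3665111064910889))
0.36 [454.7 237.1 357. ]
```

View pics/s6.png

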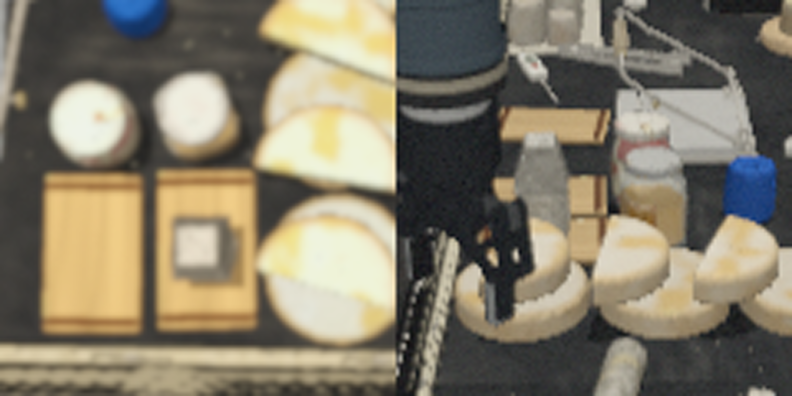

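Brick is stacked upright and centred (0.5255, 0.056). Now the second drum.

```bash
python3 -m crank '[[1,[0.001,-0.001,0.03],[0,0,0]],[1,[0,0,0.035],[0,0,0]],[1,[0,0,0.035],[0,0,0]],[1,[0,0,0.035],[0,0,0]],[1,[0,0,0.03],[0,0,0]],[1,[0,0,0.02],[0,0,0]],[1,[0,0,0.008],[0,0,0]],[1,[0,0,0],[0,0,0]],[1,[0,0,0],[0,0,0]]]' >/dev/null; python3 go.py .492 -.442 .028 -45; python3 - <<'E'
from fit import *
t=viewer.read_camera("top"); s=viewer.read_camera("side")
cv2.imwrite("pics/s7.png",cv2.resize(np.hstack([t[180:280,390:490],s[210:310,245:345]]),None,fx=4,fy=4,interpolation=cv2.INTER_CUBIC)[:,:,::-1])
E
```

```text
t 28.3 p [ 0.4929 -0.4426  0.0305] jaw -44.94 tilt 0.08 q [-41.9  36.8   5.6  58.8  -0.   93. ] F [-0.2 -0.4 -0.2] open 0.0857
shift now-axes [-0.0011  0.0002  0.0025]
turn tool axes rotvec [ 0.0006 -0.0012  0.001 ] shift after turn [-0.0011  0.0002  0.0025]
```

View pics/s7.png

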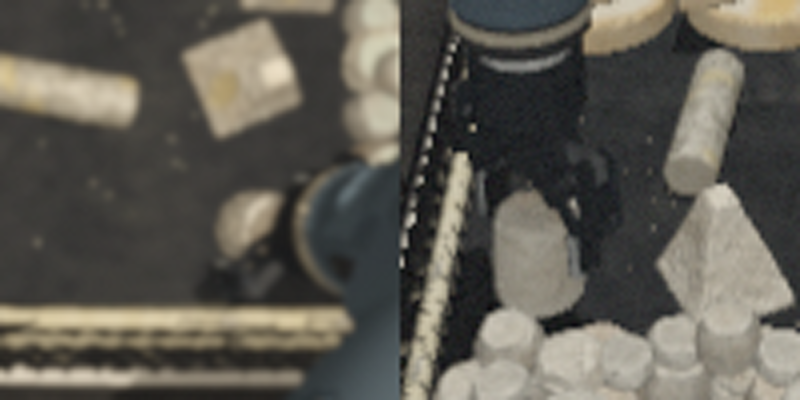

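```bash
python3 -m crank '[[1,[-0.001,0,0.002],[0,0,0]],[-1,[0,0,0],[0,0,0]],[-1,[0,0,0],[0,0,0]],[-1,[0,0,0],[0,0,0]],[-1,[0,0,0],[0,0,0]],[-1,[0,0,0],[0,0,0]],[-1,[0,0,0],[0,0,0]]]' 40 >/dev/null; python3 go.py;  python3 -m crank '[[-1,[0,0,-0.015],[0,0,0]],[-1,[0,0,-0.03],[0,0,0]],[-1,[0,0,-0.035],[0,0,0]],[-1,[0,0,-0.04],[0,0,0]],[-1,[0,0,-0.04],[0,0,0]],[-1,[0,0,-0.04],[0,0,0]],[-1,[0,0,-0.015],[0,0,0]],[-1,[0,0,0],[0,0,-0.15]],[-1,[0,0,0],[0,0,-0.15]],[-1,[0,0,0],[0,0,0]]]' >/dev/null; python3 go.py 0.5205 0.171 0.245 0
```

```text
t 29.27 p [ 0.4917 -0.4415  0.0281] jaw -44.97 tilt 0.04 q [-41.9  36.8   5.2  58.4  -0.   93.1] F [-3.   2.8  8.4] open 0.0594
t 30.52 p [ 0.4918 -0.4413  0.2431] jaw -27.83 tilt 0.04 q [-41.9  33.   30.3  87.3  -0.   75.9] F [-0.4  0.5 -2.3] open 0.0593
shift now-axes [-0.2604 -0.5549 -0.0023]
turn tool axes rotvec [ 6.000e-04  2.000e-04 -4.857e-01] shift after turn [ 0.0287 -0.6123 -0.0019]
```

```bash
python3 -m crank '[[-1,[0,0,0],[0,0,-0.162]],[-1,[0,0,0],[0,0,-0.162]],[-1,[0,0,0],[0,0,-0.162]],[-1,[0.002,-0.043,0],[0,0,0]],[-1,[0.002,-0.043,0],[0,0,0]],[-1,[0.002,-0.043,0],[0,0,0]],[-1,[0.002,-0.043,0],[0,0,0]],[-1,[0.002,-0.043,0],[0,0,0]],[-1,[0.002,-0.043,0],[0,0,0]],[-1,[0.002,-0.043,0],[0,0,0]]]' >/dev/null;  python3 -m crank '[[-1,[0.002,-0.043,0],[0,0,0]],[-1,[0.002,-0.043,0],[0,0,0]],[-1,[0.002,-0.043,0],[0,0,0]],[-1,[0.002,-0.043,0],[0,0,0]],[-1,[0.002,-0.043,0],[0,0,0]],[-1,[0.002,-0.043,0],[0,0,0]],[-1,[0.002,-0.043,0],[0,0,0]],[-1,[0,-0.01,0],[0,0,0]],[-1,[0,0,0],[0,0,0]]]' >/dev/null; python3 go.py 0.5205 0.171 0.0405 0
```

```text
t 32.9 p [0.519  0.1708 0.2423] jaw -0.01 tilt 0.05 q [ 18.2  17.8   6.9  79.2  -0.  108.2] F [-0.7 -0.8 -3. ] open 0.059
shift now-axes [ 0.0016 -0.0003  0.2018]
turn tool axes rotvec [ 0.0005  0.0006 -0.0001] shift after turn [ 1.500e-03 -2.000e-04  2.018e-01]
```

```bash
python3 -m crank '[[-1,[0.0015,0,0.03],[0,0,0]],[-1,[0,0,0.035],[0,0,0]],[-1,[0,0,0.035],[0,0,0]],[-1,[0,0,0.035],[0,0,0]],[-1,[0,0,0.03],[0,0,0]],[-1,[0,0,0.02],[0,0,0]],[-1,[0,0,0.006],[0,0,0]],[-1,[0,0,0],[0,0,0]],[-1,[0,0,0],[0,0,0]]]' >/dev/null; python3 go.py 0.5205 0.171 0.0405 0
```

```text
t 34.02 p [0.5212 0.1705 0.0523] jaw 0.03 tilt 0.05 q [ 18.1  23.4 -13.3  53.2  -0.  108.1] F [ 0.8 -0.1 -1.3] open 0.0592
shift now-axes [-0.0007 -0.0005  0.0118]
turn tool axes rotvec [-0.0001 -0.0008  0.0004] shift after turn [-0.0007 -0.0005  0.0118]
```

```bash
python3 -m crank '[[-1,[0,0,0.005],[0,0,0]],[-1,[0,0,0.005],[0,0,0]],[-1,[0,0,0.002],[0,0,0]],[-1,[0,0,0],[0,0,0]]]'|grep -E "pos|force"; python3 -m crank '[[1,[0,0,0],[0,0,0]],[1,[0,0,0],[0,0,0]],[1,[0,0,0],[0,0,0]],[1,[0,0,-0.015],[0,0,0]],[1,[0,0,-0.03],[0,0,0]],[1,[0,0,-0.04],[0,0,0]],[1,[0,0,-0.04],[0,0,0]],[1,[0,0,-0.04],[0,0,0]],[1,[0,0,-0.02],[0,0,0]],[1,[0,0,0],[0,0,0]]]' >/dev/null; python3 go.py 0.6084 -0.267 0.23 -10.4
```

```text
ee_pos: [0.5205, 0.1706, 0.04]
wrist_force: [-6.9, -2.3, 17.3]
t 35.77 p [0.5214 0.1709 0.2264] jaw 0.06 tilt 0.16 q [ 18.1  17.9   4.9  76.8  -0.  108.1] F [-0.3  0.2 -1.3] open 0.0856
shift now-axes [ 0.0865  0.4379 -0.0037]
turn tool axes rotvec [-0.0009 -0.0026  0.1826] shift after turn [ 0.1646  0.415  -0.0036]
```

```bash
python3 -m crank '[[1,[0.0086,0.0438,0],[0,0,0]],[1,[0.0086,0.0438,0],[0,0,0]],[1,[0.0086,0.0438,0],[0,0,0]],[1,[0.0086,0.0438,0],[0,0,0]],[1,[0.0086,0.0438,0],[0,0,0]],[1,[0.0086,0.0438,0],[0,0,0]],[1,[0.0086,0.0438,0],[0,0,0]],[1,[0.0086,0.0438,0],[0,0,0]],[1,[0.0086,0.0438,0],[0,0,0]],[1,[0.0086,0.0438,0],[0,0,0]]]' >/dev/null; python3 -m crank '[[1,[0,0,0],[0,0,0.09]],[1,[0,0,0],[0,0,0.092]],[1,[0,0,0],[0,0,0]]]'>/dev/null; python3 go.py 0.6084 -0.267 0.006 -10.4
python3 - <<'E'
from fit import *
t=viewer.read_camera("top"); s=viewer.read_camera("side")
cv2.imwrite("pics/s8.png",cv2.resize(np.hstack([t[150:270,240:360],s[120:240,255:375]]),None,fx=3.3,fy=3.3,interpolation=cv2.INTER_CUBIC)[:,:,::-1])
for c in("top","side"):
  for f,m in masks("drum_a",c):
    k=cen(m); print(c,round(f,2),np.round(k,1))
    if c=="top" and abs(k[0]-268)<8 and abs(k[1]-224)<10: print(fit("drum",{"top":m},[.5205,.171,0,0,.012],[0,1]))
E
```

```text
t 37.4 p [ 0.6068 -0.2672  0.2235] jaw -10.35 tilt 0.1 q [-23.8  33.2  27.8  84.7  -0.   76.6] F [-0.5  0.8 -0.7] open 0.0855
shift now-axes [ 0.0019 -0.0006  0.2175]
turn tool axes rotvec [0.0002 0.0018 0.001 ] shift after turn [ 0.0015 -0.0005  0.2175]
top 0.71 [266.2 225.7 319. ]
(array([0.52075986, 0.16773048, 0.        , 0.        , 0.012     ]), np.float64(8.61346435546875))
top 0.69 [279.7 149.9 310. ]
side 0.73 [362.4 176.7 244. ]
side 0.59 [301.2 182.8 121. ]
```

View pics/s8.png

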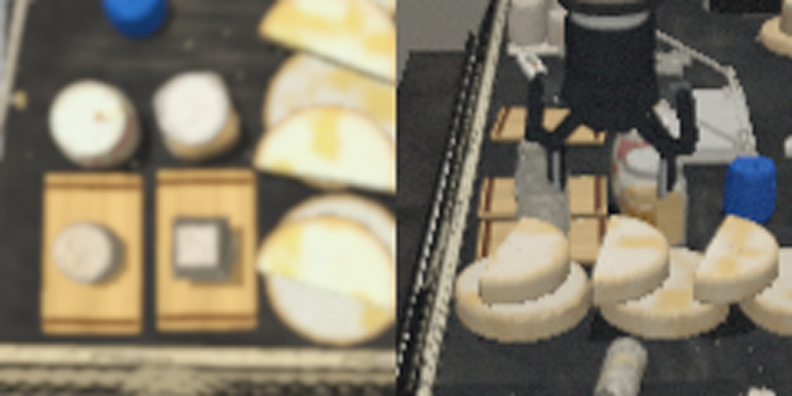

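Jam board's drum is centred. Now the log.

```bash
python3 -m crank '[[1,[0.0015,0,0.03],[0,0,0]],[1,[0,0,0.035],[0,0,0]],[1,[0,0,0.035],[0,0,0]],[1,[0,0,0.035],[0,0,0]],[1,[0,0,0.035],[0,0,0]],[1,[0,0,0.02],[0,0,0]],[1,[0,0,0.015],[0,0,0]],[1,[0,0,0.005],[0,0,0]],[1,[0,0,0],[0,0,0]]]' >/dev/null; python3 go.py 0.6084 -0.267 0.006 -10.4; python3 - <<'E'
from fit import *
t=viewer.read_camera("top"); s=viewer.read_camera("side")
cv2.imwrite("pics/s9.png",cv2.resize(np.hstack([t[150:250,350:450],s[190:290,265:365]]),None,fx=4,fy=4,interpolation=cv2.INTER_CUBIC)[:,:,::-1])
E
```

```text
t 38.73 p [ 0.6087 -0.2677  0.0146] jaw -10.35 tilt 0.03 q [-23.7  37.9   5.1  57.2  -0.   76.6] F [0.2 0.3 0.5] open 0.0854
shift now-axes [-0.0004 -0.0006  0.0086]
turn tool axes rotvec [0.0006 0.0001 0.0009] shift after turn [-0.0004 -0.0006  0.0086]
```

View pics/s9.png

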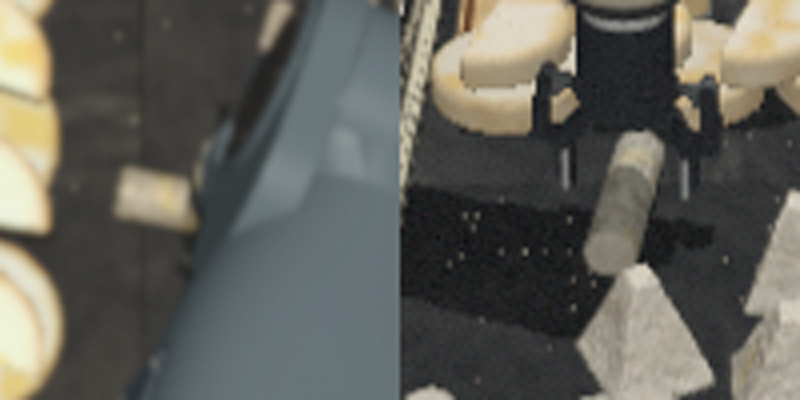

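```bash
python3 -m crank '[[1,[0,0,0.007],[0,0,0]],[1,[0,0,0],[0,0,0]],[-1,[0,0,0],[0,0,0]],[-1,[0,0,0],[0,0,0]],[-1,[0,0,0],[0,0,0]],[-1,[0,0,0],[0,0,0]],[-1,[0,0,0],[0,0,0]],[-1,[0,0,0],[0,0,0]],[-1,[0,0,0],[0,0,0]]]' 45 >/dev/null; python3 go.py;  python3 -m crank '[[-1,[0,0,-0.015],[0,0,0]],[-1,[0,0,-0.03],[0,0,0]],[-1,[0,0,-0.035],[0,0,0]],[-1,[0,0,-0.04],[0,0,0]],[-1,[0,0,-0.04],[0,0,0]],[-1,[0,0,-0.04],[0,0,0]],[-1,[0,0,-0.02],[0,0,0]],[-1,[0,0,-0.01],[0,0,0]],[-1,[0,0,0],[0,0,0]]]' >/dev/null; python3 go.py 0.5217 0.390 0.235 84.5
python3 - <<'E'
from fit import *
t=viewer.read_camera("top"); s=viewer.read_camera("side")
cv2.imwrite("pics/s10.png",cv2.resize(np.hstack([t[150:250,350:450],s[150:250,265:365]]),None,fx=4,fy=4,interpolation=cv2.INTER_CUBIC)[:,:,::-1])
E
```

```text
t 39.95 p [ 0.6086 -0.2677  0.0076] jaw -10.37 tilt 0.04 q [-23.7  38.2   4.6  56.4  -0.   76.6] F [-1.5  0.9  5.8] open 0.0396
t 41.08 p [ 0.6087 -0.2676  0.2376] jaw -10.36 tilt 0.03 q [-23.7  33.6  30.4  86.8  -0.   76.6] F [ 0.2 -0.  -2.8] open 0.0398
shift now-axes [-0.2039 -0.6312  0.0022]
turn tool axes rotvec [ 4.0000e-04  5.0000e-04 -1.6557e+00] shift after turn [ 0.6462 -0.1496  0.0026]
```

View pics/s10.png

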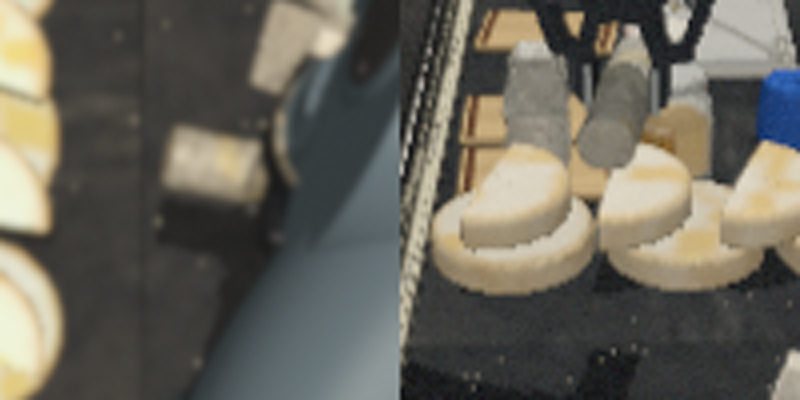

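```bash
python3 -m crank '[[-1,[-0.0136,-0.0421,0],[0,0,0]],[-1,[-0.0136,-0.0421,0],[0,0,0]],[-1,[-0.0136,-0.0421,0],[0,0,0]],[-1,[-0.0136,-0.0421,0],[0,0,0]],[-1,[-0.0136,-0.0421,0],[0,0,0]],[-1,[-0.0136,-0.0421,0],[0,0,0]],[-1,[-0.0136,-0.0421,0],[0,0,0]],[-1,[-0.0136,-0.0421,0],[0,0,0]]]' >/dev/null; python3 -m crank '[[-1,[-0.0136,-0.0421,0],[0,0,0]],[-1,[-0.0136,-0.0421,0],[0,0,0]],[-1,[-0.0136,-0.0421,0],[0,0,0]],[-1,[-0.0136,-0.0421,0],[0,0,0]],[-1,[-0.0136,-0.0421,0],[0,0,0]],[-1,[-0.0136,-0.0421,0],[0,0,0]],[-1,[-0.0136,-0.0421,0],[0,0,0]],[-1,[0,0,0],[0,0,0]]]' >/dev/null; python3 -m crank '[[-1,[0,0,0],[0,0,-0.1656]],[-1,[0,0,0],[0,0,-0.1656]],[-1,[0,0,0],[0,0,-0.1656]],[-1,[0,0,0],[0,0,-0.1656]],[-1,[0,0,0],[0,0,-0.1656]],[-1,[0,0,0],[0,0,-0.1656]],[-1,[0,0,0],[0,0,-0.1656]],[-1,[0,0,0],[0,0,-0.1656]],[-1,[0,0,0],[0,0,-0.1656]],[-1,[0,0,0],[0,0,-0.1656]]]' >/dev/null; python3 -m crank '[[-1,[0,0,0],[0,0,0]]]' >/dev/null; python3 go.py 0.5217 0.390 0.02 84.5
python3 - <<'E'
from fit import *
t=viewer.read_camera("top"); s=viewer.read_camera("side")
cv2.imwrite("pics/s11.png",cv2.resize(np.hstack([t[150:270,150:270],s[60:180,255:375]]),None,fx=3.3,fy=3.3,interpolation=cv2.INTER_CUBIC)[:,:,::-1])
E
```

```text
t 44.55 p [0.5215 0.3896 0.2365] jaw 84.44 tilt 0.11 q [36.8 31.6 27.  85.5 -0.  42.3] F [-0.4 -0.4 -3. ] open 0.0394
shift now-axes [0.0007 0.0005 0.2165]
turn tool axes rotvec [-0.0014  0.0013 -0.0011] shift after turn [4.000e-04 2.000e-04 2.165e-01]
```

View pics/s11.png

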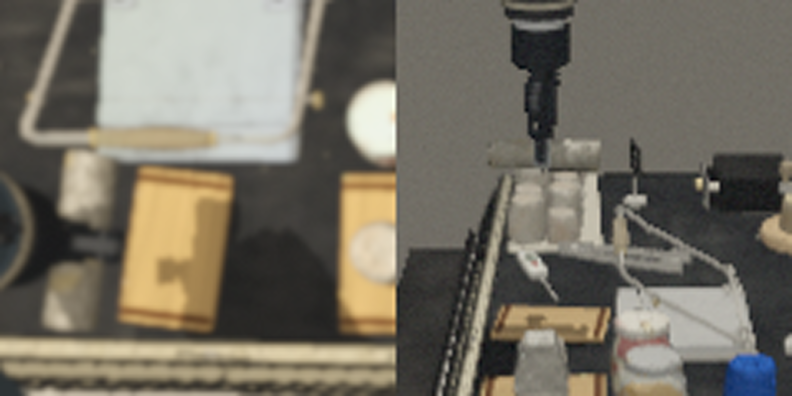

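```bash
python3 -m crank '[[-1,[0,0,0.03],[0,0,0]],[-1,[0,0,0.035],[0,0,0]],[-1,[0,0,0.035],[0,0,0]],[-1,[0,0,0.035],[0,0,0]],[-1,[0,0,0.035],[0,0,0]],[-1,[0,0,0.02],[0,0,0]],[-1,[0,0,0.013],[0,0,0]],[-1,[0,0,0],[0,0,0]],[-1,[0,0,0],[0,0,0]]]' >/dev/null; python3 go.py 0.5217 0.390 0.0196 84.5
python3 - <<'E'
from fit import *
t=viewer.read_camera("top"); s=viewer.read_camera("side")
cv2.imwrite("pics/s12.png",cv2.resize(np.hstack([t[150:270,150:270],s[80:200,255:375]]),None,fx=3.3,fy=3.3,interpolation=cv2.INTER_CUBIC)[:,:,::-1])
E
```

```text
t 45.77 p [0.522  0.3906 0.0351] jaw 84.48 tilt 0.04 q [36.8 35.5  3.9 58.4  0.  42.3] F [ 0.4  0.5 -2. ] open 0.0395
shift now-axes [-0.0006 -0.0002  0.0155]
turn tool axes rotvec [ 0.0005 -0.0005 -0.0004] shift after turn [-0.0006 -0.0002  0.0155]
```

View pics/s12.png

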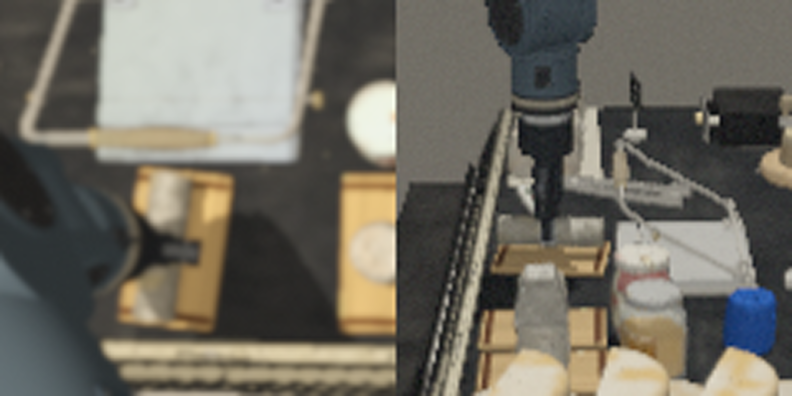

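```bash
python3 -m crank '[[-1,[0,0,0.008],[0,0,0]],[-1,[0,0,0.005],[0,0,0]],[-1,[0,0,0.002],[0,0,0]],[-1,[0,0,0],[0,0,0]],[-1,[0,0,0],[0,0,0]]]'>/dev/null; python3 go.py 0.5217 0.390 0.0196 84.5;
```

```text
t 46.5 p [0.5212 0.3901 0.0196] jaw 84.51 tilt 0.05 q [36.8 36.2  2.8 56.7  0.  42.3] F [-6.4 -4.   9.6] open 0.0397
shift now-axes [-0.      0.0005  0.    ]
turn tool axes rotvec [-0.0007  0.0006  0.0002] shift after turn [-0.      0.0005  0.    ]
```

```bash
python3 -m crank '[[1,[0,0,0],[0,0,0]],[1,[0,0,0],[0,0,0]],[1,[0,0,0],[0,0,0]],[1,[0,0,0],[0,0,0]],[1,[0,0,-0.015],[0,0,0]],[1,[0,0,-0.03],[0,0,0]],[1,[0,0,-0.04],[0,0,0]],[1,[0,0,-0.04],[0,0,0]],[1,[0,0,-0.04],[0,0,0]],[1,[0,0,-0.04],[0,0,0]]]'>/dev/null;  python3 go.py 0.2 0.47 0.23
```

```text
t 47.75 p [0.5214 0.3902 0.2268] jaw 84.52 tilt 0.03 q [36.8 31.4 25.2 83.8  0.  42.3] F [-0.1 -0.3  1.1] open 0.0855
shift now-axes [ 0.0487 -0.3276 -0.0033]
```

Back out of view and inspect everything.

```bash
python3 -m crank '[[1,[0.005,-0.033,0],[0,0,0]],[1,[0.005,-0.033,0],[0,0,0]],[1,[0.005,-0.033,0],[0,0,0]],[1,[0.005,-0.033,0],[0,0,0]],[1,[0.005,-0.033,0],[0,0,0]],[1,[0.005,-0.033,0],[0,0,0]],[1,[0.005,-0.033,0],[0,0,0]],[1,[0.005,-0.033,0],[0,0,0]],[1,[0.005,-0.033,0],[0,0,0]],[1,[0,0,0],[0,0,0]]]'>/dev/null;  python3 go.py
python3 - <<'E'
from fit import *
ims={"top":viewer.read_camera("top"),"side":viewer.read_camera("side")}
for q,k,z,uv in(("log","log",.012,(203,225)),("drum_a","drum",.012,(267,225)),("brick","brick",.084,(301,224)),("honey_jar","hjar",0,(299,185)),("jam_jar","jjar",0,(268,187))):
  for f,m in masks(q,"top"):
    c=cen(m)
    if np.hypot(c[0]-uv[0],c[1]-uv[1])<10:
        g=at("top",*uv,.05); print(q,np.round(c,1),fit(k,{"top":m},[g[0],g[1],1.475 if k!="hjar" else 0,.5,z],[0,1,2] if k in("log","brick") else [0,1]))
for f,m in masks("board_bare","top")[:1]: print(np.round(cen(m),1))
items=[("board",[.526,.056,.018]),("board",[.5205,.171,-.005]),("board",[.5217,.390,-.095]),("drum",[.526,.055,0,0,.012]),("drum",[.5205,.1705,0,0,.012]),("brick",[.5257,.0555,1.58,.5,.084]),("log",[.5214,.390,1.475,0,.012]),("hjar",[.650,.063,0]),("jjar",[.643,.162,0])]
O=[]
for c,(a,b,w,h,f) in dict(top=(180,160,150,100,2.6),side=(265,120,100,100,4)).items():
    I=cv2.resize(ims[c][b:b+h,a:a+w],None,fx=f,fy=f,interpolation=cv2.INTER_CUBIC).copy(); J=I.copy()
    for k,p in items:
        q=np.array([proj(c,x) for x in model(k,p)]); q=((q-[a-.5,b-.5])*f-.5); cv2.polylines(I,[cv2.convexHull(q.astype(np.int32))],True,(255,0,0),1)
    cv2.imwrite(f"pics/fin_{c}.png",np.hstack([J,I])[:,:,::-1])
E
```

```text
t 49.0 p [0.2286 0.464  0.2255] jaw 84.66 tilt 0.05 q [63.8 14.3 -0.2 75.5  0.  69.1] F [-0.1  0.1 -0.1] open 0.0851
log [200.5 224.5 547. ] (array([0.52123784, 0.38928981, 1.48528008, 0.5       , 0.012     ]), np.float64(9.1834716796875))
drum_a [265.7 225.7 346. ] (array([0.52072688, 0.16929095, 1.475     , 0.5       , 0.012     ]), np.float64(2.1206555366516113))
brick [300.6 224.1 366. ] (array([0.52641239, 0.05587129, 1.59241034, 0.5       , 0.084     ]), np.float64(2.0832056999206543))
honey_jar [298.9 184.6 523. ] (array([0.65241789, 0.06422178, 0.        , 0.5       , 0.        ]), np.float64(7.412927627563477))
[205.5 224.8 708. ]
```

View pics/fin_top.png

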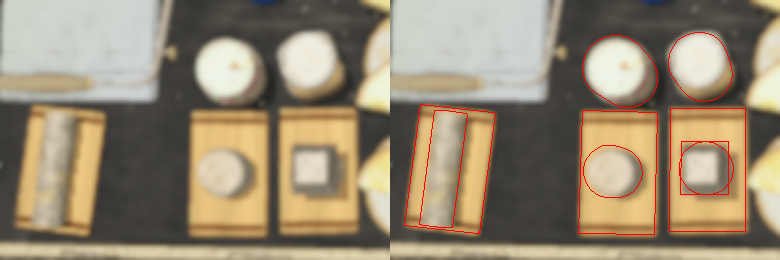

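View pics/fin_side.png

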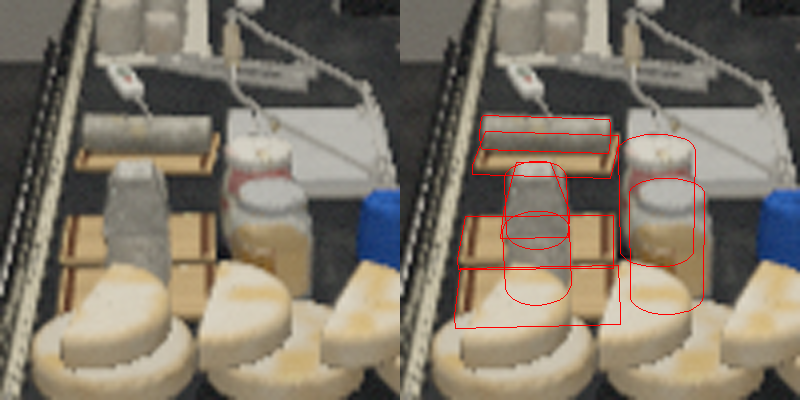

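```bash
python3 - <<'E'
from workcell import job
print(job.close_job())
E
```

```text
the job is handed in; nothing more can be done
None
```

The three boards are dressed as asked, in the order asked, and I handed the job in at about 49 s with the gripper empty and clear of everything.

| Cheese | Placed on | Last fit from the top camera |
|---|---|---|
| First drum | Honey board | Within 3 mm of the board centre when placed; hidden under the brick afterwards |
| Brick | On that drum, upright | Within 1 mm of the board centre |
| Second drum | Jam board, upright | Within 2 mm of the board centre |
| Log | Bare board, along its long side | Within 1 mm of the board centre, about 1° off the board's direction |

- **Jars:** Both look to be where they were. In the last check the network did not report the jam jar, but its outline still matches its starting position in the top picture. The honey jar refit about 2.5 mm from its first reading, which is within measuring error.
- **Disagreement:** In the side picture, the honey jar sat a few pixels right of my modelled outline both before and after the work. I take that as an error in the model's position, not movement.
- **Mishap:** On the first reach the last joint hit its range limit. The tool tilted 3.6° in free air, and I corrected it before going near anything.
- **Forces:** The highest wrist-force component at the points I checked was about 17 N, when setting down the second drum.

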